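# Swing out the prop leg of a bench stand and rest its board on it

## Task

Set up the tilting bench stand: push its folded prop leg up and over, away from the raised board's hinge, until it presses lightly but positively against its stop - the stop screw has been re-set, so feel for it and do not force the leg. Then tip the raised board over and let it down gently until it rests on the leg, with the leg still against its stop. Leave the things lying around the stand alone.

Things in the scene. Friction and masses are not known exactly. Their poses are not given: they have to be found in the camera images.
- bench_stand: Grey base plate of the stand, fixed to the table, 320 x 190 mm, top 12 mm above the table. Origin: centre of its underside. +x (called u) runs along the long side from the board's hinge towards the stop, +y along both hinge pins, z up. Board hinge pin: u = -100 mm, 42 mm above the table. Leg hinge pin: u = +50 mm, 24 mm above the table.
- rest_board: White board of the stand, 250 mm from pin to free edge, 160 mm wide (y), 8 mm thick, 0.6 kg, with an 18 mm lip by the hinge. Origin: middle of its hinge pin, in the board's mid-plane. +x points to the free edge, +z is the outer (finally upper) face's normal. Starts standing, leaning 0 to 15 degrees back from the leg.
- board_edge (a point): Middle of the board's free edge. Moving it towards +u lowers the board. A stiff, damped hinge holds the board where it is left while steep; below about 65 degrees of slope its weight takes it slowly down (a few seconds). With no leg under it, it would sink to about 13 degrees.
- prop_leg: Aluminium prop leg: plate 8 mm thick, 50 mm wide (y). Origin: middle of its hinge pin. Its own -x axis points along the leg to its free end; +z is the normal of the face that meets the stop. Starts folded towards the board's hinge, risen 35 to 57 degrees from the base; swings up past upright towards +u until it meets the stop, 4 to 26 degrees beyond upright.
- leg_end (a point): Centre of the black rubber bar across the leg's free end, 14 mm diameter, 60 mm long (y), 120 mm from the leg's pin. The leg's hinge has light friction (under 1 N at this bar) and stays where it is left.
- leg_stop: The stop, fixed on the base plate at u = 78 to 82 mm: black foot, dark steel post, and through the post a brass set screw (along u) with a round black rubber tip, 12 mm diameter, that meets the leg's face. Origin: underside of the foot, 12 mm above the table.
- stop_post (a point): The point, 67 mm above the table, where the screw leaves the post's face on the leg's side. From here the screw's rubber tip reaches 21 to 35 mm towards the leg; how far differs each time and is not measured, which is worth some 20 degrees of the leg: it must be felt.
- tissue_mid (a point): Centre of a loose flat green and white box of lens tissue, 58 x 85 x 12 mm; leave it where it is.
- tape_mid (a point): Centre of a loose yellowish roll of tape lying flat, 62 mm diameter, 19 mm high; leave it where it is.
- pack_mid (a point): Centre of a loose red and white pack of slides, 28 x 80 x 27 mm; leave it where it is.

How it is judged:
On the way, in this order (a step that is already met when the one before it is completed fails the run):
1. with the board still up, the leg is pushed against its stop (more than 4 N between leg and stop for 0.2 s) (contact force between prop_leg and leg_stop above 4 N and angle between rest_board's own z axis and vertical above 1.2 rad), for 0.2 s.
2. the board has been let down onto the leg (contact force between rest_board and prop_leg above 0.3 N and angle between rest_board's own z axis and vertical below 0.8 rad), for 0.2 s.
At the end, for the whole second after the job is handed in: The board rests with its weight on the leg (more than 0.3 N), sloping 22 to 46 degrees; the leg leans against the stop (more than 0.3 N); board and leg are at rest (all of step 2 and contact force between prop_leg and leg_stop above 0.3 N and angle between rest_board's own z axis and vertical above 0.38 rad and angular speed of each of rest_board, prop_leg below 0.05 rad/s); the robot touches nothing.
It fails at once if the leg is pushed with more than 20 N (contact force between the arm and prop_leg above 20 N).
It fails at once if the leg is forced onto its stop with more than 50 N (contact force between prop_leg and leg_stop above 50 N).
It fails at once if the board is pushed with more than 25 N (contact force between the arm and rest_board above 25 N).
It fails at once if the board comes down on the leg with more than 35 N (contact force between rest_board and prop_leg above 35 N).
It fails at once if a thing beside the stand is moved by more than 20 mm (distance of any of tissue_mid, tape_mid, pack_mid from where it was at the start of the episode above 0.02 m).
It also fails if it takes over 62 s, if anything falls off the work surface, if the arm or the gripper's body presses on something with over 40 N, if the wrist force passes 120 N, or if a joint passes its speed limit or range.

## Robot

A 6-joint arm with a two-finger parallel gripper is mounted at the origin on a cart in front of the work surface, level with it; the furniture and walls round the work are solid. World frame = base frame: x ahead of the robot, y to its left, z up, the work surface at z = 0. Lengths are in m, angles in rad, forces in N, time in s.
With the tool pointing down it reaches from about 0.35 to 0.975 m from the base axis. Payload 4.9 kg.
Tool frame: the origin (TCP) lies at the very end of the fingers, on their centre line; the grasp point (between the pads) lies 19 mm behind it (manip.tcp_to_grasp is the distance from the TCP to the grasp point, in m); z points along the fingers, y is the direction in which the jaws open and shut (so a half turn about z gives the same grasp; the last joint's range is limited). The gripper opens to 85 mm and grips with 20 to 120 N. Pads are 22 mm wide; open, the fingers measure 114 mm over their backs; the gripper's body (76 mm by 85 mm) begins 54 mm behind the grasp point. The pads swing forward as they close: fully open they stand 13 mm farther back than shut.
Start: joints at [-1.449, 0.053, 1.613, -0, 1.476, -0.119], TCP at [0.149, -0.607, 0.231] pointing down, gripper open.
Joint ranges: [-3.01, 3.01], [-1.01, 2.22], [0.06, 2.58], [-1.02, 4.17], [0.09, 2.62], [-3.14, 3.14]. Speed limits (rad/s): [2.57, 2.57, 3.14, 3.14, 3.14, 3.14].

## Interface

Orientations are given as a unit quaternion [w, x, y, z].
In Python, from plant import sensors, cams, job, finder, manip gives the robot as it stands.
- The arm moves only by the shell command python3 -m pendant 'ROWS'. ROWS is JSON, a list of rows, each an object of numbers: "wx", "wy", "wz": the turn, a rotation vector about the tool's x, y, z in degrees; "dx", "dy", "dz": the shift along the tool's x, y, z in m; "hand": the gripper's target within -1 to 1 (fully open at 1, half-way at 0, shut at -1). A call has 1 to 20 rows; each row is the pose to reach, as a shift and turn from the pose commanded when the call began, along the tool's axes at that moment; what a row does not reach only later rows make up. A row lasts 1/12 s, in which the tool goes at most 41.7 mm and 7.16 degrees, less where a joint would pass 70% of its speed; a pose out of reach is approached as far as the arm can. A call with a gripper value outside its range is refused whole. The fingers move at their own pace and stop on an object; the grip force is fixed at half the most. Time passes only in rows, so rows that repeat a pose let the fingers close. It gives the time, the measured TCP pose, the force and the opening at its end, in the units of the state.
- sensors.state(): the state, without advancing time (a new reading comes with each control period).
- cams.grab_frame(name): name is "scene" or "top" or "wrist"; returns (picture, depth): 384x512x3 uint8, red, green, blue; 384x512 float32, m along the optical axis (not along the pixel's ray), 0 where there is no reading.
- cams.calibration(name): a dict with "fov_y" (degrees; the focal length in pixels is half the picture's height over the tangent of half this angle, whatever the lens; pixels are square), "cx", "cy" (the principal point, pixels), "k1" (the pictures are not rectified: a ray, as slopes to the right and down, at radius r is drawn at 1 + k1 r^2 times it, then the intrinsics apply), "pose" (4x4, takes a point from camera to world coordinates); the wrist camera has in their place "hand_eye" (4x4, takes a point from camera to tool coordinates, whose origin is the TCP and whose axes are the flange's). Camera axes: x right, y down, z forward; pixel columns grow to the right and rows downward; lengths in m; the calibration is good to about 2 mm. A picture is of the moment at which its call begins: read the wrist's pose just before it. calibration takes no time and is no camera call.
- job.job_done(): hands the job in, once; it reports no verdict.
Trained networks look in the newest picture that a camera, given by its name, has taken for a name from the list of things; names that differ only in an ending like _2 or _b are one class to them, and where a whole thing is asked for, a point or a joint stands for the part that bears it (a point fixed in the world has none). Each returns a list of dicts, best first, with "score" (0 to 1); they miss things now and then, are a little off and sometimes report something else, mostly with a low value. They report only what shows in the picture. A call takes as long as a camera call.
- finder.look_for(camera, thing): "position" ([x, y, z] in m, in world coordinates, good to about 4 mm: the middle of the surface that is visible of it).
The state is a dict: "time": time; "joint_pos": joint angles; "joint_vel": joint speeds; "joint_efforts": joint torques, N m; "tool_pos": TCP position; "tool_rot": TCP orientation; "contact_force": force on the tool from outside, world axes, zero at the start; "ft_torque": the same for the moment, N m; "gripper_width": opening from 0.0 (shut) to 1.0 (fully open).
Only numpy, scipy, OpenCV 4.12 (cv2) and the standard library are available. Lean on these libraries where they do the work, as an engineer would, in place of code of your own. Each camera call takes 0.05 s, during which the arm holds its last target. There are 200 camera calls.

## Working session

There is one attempt and no reset: what is moved stays moved. The work goes in short steps, Python scripts to look and compute and a shell command to move; the robot and the scene stay as the last step left them, time stands still between calls to the robot, and variables do not carry over. Pictures are saved under pics/ and viewed, about 8 in all and at most 12, crops included, and the job is handed in when it is done.

```bash
ls; mkdir -p pics
python3 - <<'E'
from plant import sensors,cams,finder,manip
import cv2,numpy as np
print(sensors.state())
ims=[]
for n in ["scene","top"]:
    im,d=cams.grab_frame(n); ims.append(im)
    c=cams.calibration(n); print(n,c['fov_y'],c['cx'],c['cy'],c['k1'],np.round(c['pose'],3).tolist())
    for t in ["bench_stand","rest_board","board_edge","prop_leg","leg_end","leg_stop","stop_post","tissue_mid","tape_mid","pack_mid"]:
        r=finder.look_for(n,t)
        print(t,[(np.round(x['position'],3).tolist(),round(x['score'],2)) for x in r[:2]])
for n,i in zip(["scene","top"],ims): cv2.imwrite(f"pics/{n}1.png",cv2.resize(i[:,:,::-1],(800,600)))
E
```

```text
pics
{'time': 0.0, 'joint_pos': array([-1.44900584e+00,  5.33320645e-02,  1.61429956e+00, -8.05162117e-06,
        1.47603365e+00, -1.19013662e-01]), 'joint_vel': array([ 3.68146795e-06, -3.54387774e-04, -2.27691383e-03, -5.99493236e-04,
       -3.51861531e-04,  1.01935730e-03]), 'joint_efforts': array([ 2.19489098e-04, -3.93679404e+01, -3.70177746e+01, -9.34516106e-05,
        7.15691902e-03,  6.62242996e-06]), 'tool_pos': array([ 0.14896452, -0.6063344 ,  0.23007509]), 'tool_rot': array([-1.03630425e-03,  9.92759843e-01,  1.20111696e-01, -5.44617172e-06]), 'contact_force': array([-0.23926624, -0.35051365,  0.12998157]), 'ft_torque': array([ 0.02701807,  0.00417714, -0.03006316]), 'gripper_width': 1.0001386768075575}
scene 51.332432568286826 260.5609249198009 200.72137089806677 -0.0768252754101994 [[-0.901, -0.217, 0.375, 0.076], [-0.433, 0.49, -0.756, 0.902], [-0.02, -0.844, -0.536, 0.799], [0.0, 0.0, 0.0, 1.0]]
bench_stand [([0.484, -0.049, 0.055], 0.63)]
rest_board [([0.491, -0.054, 0.188], 0.57), ([0.495, 0.057, 0.07], 0.39)]
board_edge [([0.492, -0.056, 0.187], 0.91)]
prop_leg 
[... 257 characters left out ...]
21], 0.66)]
pack_mid []
top 56.49506119689506 261.32642073672736 193.78195426221677 -0.015193523203777983 [[0.004, -0.986, 0.167, 0.315], [-1.0, -0.004, 0.001, 0.013], [-0.001, -0.167, -0.986, 1.357], [0.0, 0.0, 0.0, 1.0]]
bench_stand [([0.495, 0.034, 0.012], 0.65)]
rest_board [([0.499, -0.057, 0.239], 0.84)]
board_edge [([0.492, -0.06, 0.241], 0.65)]
prop_leg [([0.494, 0.047, 0.078], 0.61)]
leg_end [([0.5, 0.046, 0.08], 0.83)]
leg_stop [([0.383, 0.387, 0.015], 0.66), ([0.496, 0.141, 0.07], 0.49)]
stop_post [([0.494, 0.136, 0.068], 0.6)]
tissue_mid [([0.449, -0.356, 0.015], 0.6)]
tape_mid [([0.381, 0.387, 0.017], 0.64)]
pack_mid [([0.627, -0.317, 0.022], 0.63), ([0.497, 0.047, 0.079], 0.19)]
```

View pics/scene1.png

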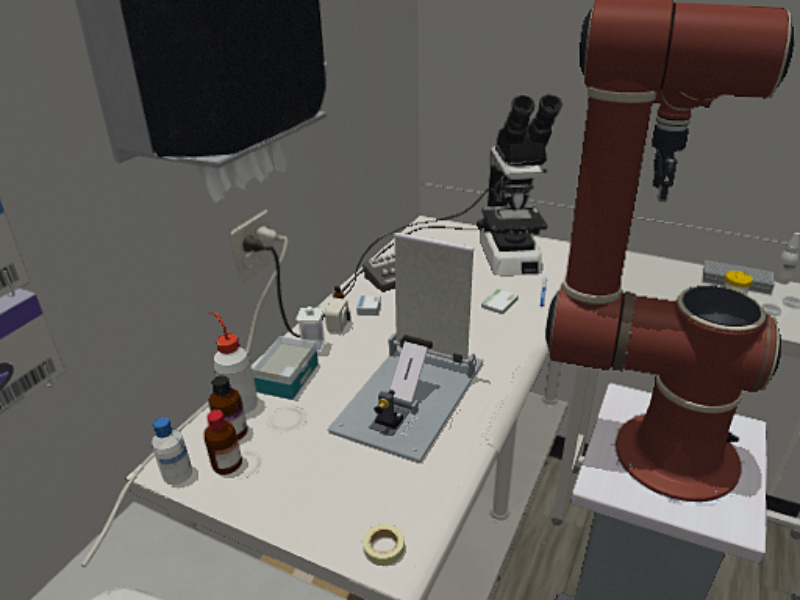

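View pics/top1.png

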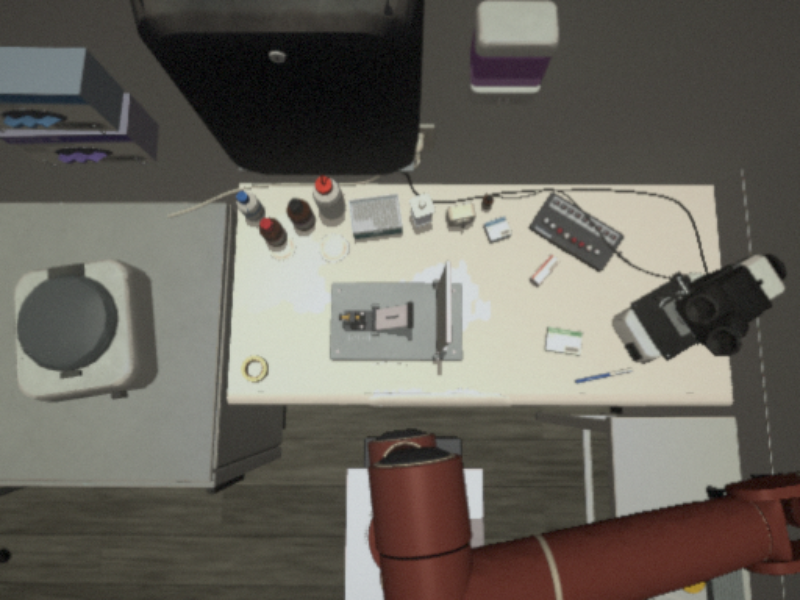

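The stand's u axis runs along about world +y, with the board standing at y≈-0.08 (top view around pixel 445,320). The folded leg is at 393,317 and the stop at 352,320. All loose things are clear of it. Next I'll measure the base plate, leg and board from depth.

```bash
cat > h.py <<'E'
from plant import sensors,cams,finder,manip
import cv2,numpy as np
from scipy.spatial.transform import Rotation as R
def cloud(n,im,d,pose=None):
    c=cams.calibration(n); h,w=d.shape; f=h/2/np.tan(np.radians(c['fov_y']/2))
    K=np.array([[f,0,c['cx']],[0,f,c['cy']],[0,0,1]])
    g=np.stack(np.meshgrid(np.arange(w),np.arange(h)),-1).reshape(-1,1,2).astype(float)
    s=cv2.undistortPoints(g,K,np.array([c['k1'],0,0,0,0.])).reshape(h,w,2)
    P=np.concatenate([s*d[...,None],d[...,None]],-1)
    T=np.array(c['pose']) if pose is None else pose@np.array(c['hand_eye'])
    return P@T[:3,:3].T+T[:3,3]
def toolpose():
    s=sensors.state(); q=s['tool_rot']; T=np.eye(4)
    T[:3,:3]=R.from_quat([q[1],q[2],q[3],q[0]]).as_matrix(); T[:3,3]=s['tool_pos']; return T
def st():
    s=sensors.state(); print(round(s['time'],2),np.round(s['tool_pos'],4),np.round(s['tool_rot'],3),'F',np.round(s['contact_force'],2),'w',round(s['gripper_width'],2),np.round(s['joint_pos'],2))
E
python3 - <<'E'
from h import *
for n in ["top","scene"]:
    im,d=cams.grab_frame(n); P=cloud(n,im,d); ok=(d>0)
    roi=ok&(P[...,0]>.36)&(P[...,0]<.64)&(P[...,1]>-.2)&(P[...,1]<.26)
    hsv=cv2.cvtColor(im,cv2.COLOR_RGB2HSV)
    b=roi&(abs(P[...,2]-.012)<.006)&(im.max(-1)<190)&(im.max(-1)>80)
    m=cv2.morphologyEx(b.astype(np.uint8),cv2.MORPH_OPEN,np.ones((3,3)))
    nl,l,stt,_=cv2.connectedComponentsWithStats(m); k=1+stt[1:,4].argmax()
    q=P[l==k]; print(n,'table z',np.median(P[...,2][roi&(P[...,2]<.006)]),'base z',np.median(q[:,2]),'rect',cv2.minAreaRect(q[:,:2].astype(np.float32)))
    u=roi&(P[...,2]>.03); Q=P[u]
    for lo in np.arange(-.2,.24,.02):
        s=Q[(Q[:,1]>=lo)&(Q[:,1]<lo+.02)]
        if len(s)>8: print(round(lo,2),len(s),'x',np.round(np.percentile(s[:,0],[2,50,98]),3),'z',np.round(np.percentile(s[:,2],[2,50,98]),3))
    bd=Q[(Q[:,2]>.1)]
    A=np.polyfit(bd[:,2],bd[:,1],1); print('board: dy/dz',A,'deg lean',np.degrees(np.arctan(A[0])),'max z',bd[:,2].max())
    lg=Q[(abs(Q[:,0]-.495)<.02)&(Q[:,1]>.05)&(Q[:,1]<.1)&(Q[:,2]<.1)]
    A=np.polyfit(lg[:,1],lg[:,2],1); print('leg slope',A,np.degrees(np.arctan(A[0])))
E
```

```text
top table z 0.0005742638023782387 base z 0.012476460350167473 rect ((0.5006260871887207, 0.07817814499139786), (0.18552783131599426, 0.2540789544582367), 0.10696137696504593)
-0.08 138 x [0.412 0.502 0.576] z [0.057 0.293 0.298]
-0.06 400 x [0.413 0.492 0.587] z [0.044 0.17  0.295]
-0.0 82 x [0.471 0.499 0.528] z [0.105 0.115 0.122]
0.02 67 x [0.477 0.499 0.524] z [0.087 0.097 0.107]
0.04 77 x [0.476 0.498 0.523] z [0.065 0.076 0.089]
0.06 73 x [0.476 0.501 0.524] z [0.042 0.057 0.067]
0.08 76 x [0.466 0.499 0.534] z [0.031 0.035 0.046]
0.12 28 x [0.49  0.499 0.513] z [0.031 0.071 0.078]
0.14 36 x [0.488 0.497 0.511] z [0.038 0.077 0.086]
0.16 14 x [0.494 0.5   0.505] z [0.068 0.071 0.077]
board: dy/dz [-0.30934606  0.02206647] deg lean -17.18924696986335 max z 0.29810945842258674
leg slope [-0.98294446  0.12538869] -44.507204510027194
scene table z 0.00010617179693528378 base z 0.013271397512106153 rect ((0.49856647849082947, 0.061519838869571686), (0.29329970479011536, 0.1896795779466629), 89.72205352783203)
-0.08 202 x [0.418 0.497 0.585] z [0.058 0.276 0.295]
-0.06 3323 x [0.419 0.491 0.577] z [0.044 0.174 0.291]
-0.0 90 x [0.469 0.495 0.526] z [0.105 0.115 0.12 ]
0.02 153 x [0.475 0.499 0.523] z [0.087 0.099 0.114]
0.04 157 x [0.474 0.498 0.522] z [0.066 0.078 0.09 ]
0.06 149 x [0.475 0.497 0.522] z [0.045 0.057 0.068]
0.08 128 x [0.465 0.492 0.522] z [0.03  0.038 0.05 ]
0.1 11 x [0.464 0.486 0.501] z [0.03  0.032 0.071]
0.12 9 x [0.493 0.496 0.5  ] z [0.072 0.074 0.076]
0.14 144 x [0.485 0.494 0.509] z [0.032 0.068 0.084]
0.16 32 x [0.491 0.498 0.506] z [0.064 0.072 0.076]
board: dy/dz [-0.12980695 -0.02630396] deg lean -7.396034861453248 max z 0.29641483377044453
leg slope [-0.99341989  0.12677918] -44.810872094444726
```

```bash
cat >> h.py <<'E'
def rel(p,tilt=0.):
    """tool x -> world +y, z down; tilt deg: body leans to +y (tip towards -y)"""
    T=toolpose(); G=np.array([[0,1,0],[1,0,0],[0,0,-1.]])
    G=R.from_euler('x',-tilt,degrees=True).as_matrix()@G
    print('d',np.round(T[:3,:3].T@(np.array(p)-T[:3,3]),4),'w',np.round(np.degrees(R.from_matrix(T[:3,:3].T@G).as_rotvec()),2))
E
python3 - <<'E'
from h import *
im,d=cams.grab_frame("scene"); P=cloud("scene",im,d)
Q=P[d>0]
b=Q[(Q[:,0]>.43)&(Q[:,0]<.57)&(Q[:,1]<-.03)&(Q[:,1]>-.12)&(Q[:,2]>.13)&(Q[:,2]<.285)]
A=np.polyfit(b[:,2],b[:,1],1);print('board lean',np.degrees(np.arctan(A[0])),'face y at .1,.29',np.polyval(A,[.1,.29]))
l=Q[(abs(Q[:,0]-.499)<.028)&(Q[:,1]>-.03)&(Q[:,1]<.03)&(Q[:,2]>.08)&(Q[:,2]<.14)];print('leg end min y',np.percentile(l[:,1],[1,5]),'max z',np.percentile(l[:,2],[95,99]))
for z in(.23,.36): rel([.499,-.02,z],12)
rel([.149,-.607,.36],12)
E
```

```text
board lean -1.8788526229687748 face y at .1,.29 [-0.05264958 -0.05888233]
leg end min y [0.00936508 0.01152572] max z [0.11967725 0.12102667]
d [ 0.4798 -0.4866  0.0013] w [ -7.98 -10.17 -75.91]
d [ 0.4798 -0.4866 -0.1287] w [ -7.98 -10.17 -75.91]
d [-0.      0.     -0.1287] w [ -7.98 -10.17 -75.91]
```

```bash
python3 -m pendant '[{"dz":-0.04,"hand":-1},{"dz":-0.08,"hand":-1},{"dz":-0.12,"hand":-1},{"dz":-0.14,"hand":-1},{"dx":0.48,"dy":-0.487,"dz":-0.14,"wx":-8,"wy":-10.2,"wz":-76,"hand":-1},{"dx":0.48,"dy":-0.487,"dz":-0.14,"wx":-8,"wy":-10.2,"wz":-76,"hand":-1},{"dx":0.48,"dy":-0.487,"dz":-0.14,"wx":-8,"wy":-10.2,"wz":-76,"hand":-1},{"dx":0.48,"dy":-0.487,"dz":-0.14,"wx":-8,"wy":-10.2,"wz":-76,"hand":-1},{"dx":0.48,"dy":-0.487,"dz":-0.14,"wx":-8,"wy":-10.2,"wz":-76,"hand":-1},{"dx":0.48,"dy":-0.487,"dz":-0.14,"wx":-8,"wy":-10.2,"wz":-76,"hand":-1},{"dx":0.48,"dy":-0.487,"dz":-0.14,"wx":-8,"wy":-10.2,"wz":-76,"hand":-1},{"dx":0.48,"dy":-0.487,"dz":-0.14,"wx":-8,"wy":-10.2,"wz":-76,"hand":-1},{"dx":0.48,"dy":-0.487,"dz":-0.14,"wx":-8,"wy":-10.2,"wz":-76,"hand":-1},{"dx":0.48,"dy":-0.487,"dz":-0.14,"wx":-8,"wy":-10.2,"wz":-76,"hand":-1},{"dx":0.48,"dy":-0.487,"dz":-0.14,"wx":-8,"wy":-10.2,"wz":-76,"hand":-1},{"dx":0.48,"dy":-0.487,"dz":-0.14,"wx":-8,"wy":-10.2,"wz":-76,"hand":-1},{"dx":0.48,"dy":-0.487,"dz":-0.14,"wx":-8,"wy":-10.2,"wz":-76,"hand":-1},{"dx":0.48,"dy":-0.487,"dz":-0.14,"wx":-8,"wy":-10.2,"wz":-76,"hand":-1},{"dx":0.48,"dy":-0.487,"dz":-0.14,"wx":-8,"wy":-10.2,"wz":-76,"hand":-1},{"dx":0.48,"dy":-0.487,"dz":-0.14,"wx":-8,"wy":-10.2,"wz":-76,"hand":-1}]'; python3 -c "
from h import *
st(); rel([.499,-.02,.36],15); rel([.499,-.02,.14],15)"
```

```text
1.25 [ 0.149  -0.607   0.2313] [ 0.     0.993  0.12  -0.   ] F [-0.45  0.48 -0.08] w 1.0 [-1.45  0.05  1.61 -0.    1.48 -0.12]
d [ 0.4798 -0.4866 -0.1287] w [ -9.97 -12.72 -75.74]
d [ 0.4798 -0.4866  0.0913] w [ -9.97 -12.72 -75.74]invalid input
```

```bash
python3 -m pendant '[{"wx":0,"wy":0,"wz":0,"dx":0,"dy":0,"dz":-0.04,"hand":-1},{"wx":0,"wy":0,"wz":0,"dx":0,"dy":0,"dz":-0.08,"hand":-1},{"wx":0,"wy":0,"wz":0,"dx":0,"dy":0,"dz":-0.12,"hand":-1},{"wx":0,"wy":0,"wz":0,"dx":0,"dy":0,"dz":-0.14,"hand":-1}]'; python3 -m pendant --help | head -20
```

```text
time: 1.58
tool_pos: [0.1492, -0.608, 0.3779]
tool_rot: [0.004, 0.993, 0.12, 0.0]
contact_force: [-0.1, 0.4, 1.1]
gripper_width: 0.458invalid input: not JSON, or not a number
```

```bash
python3 -c "
from h import *
st(); rel([.499,-.02,.37],15)"
```

```text
1.58 [ 0.1492 -0.608   0.3779] [0.004 0.993 0.12  0.   ] F [-0.06  0.38  1.14] w 0.46 [-1.45  0.    1.42  0.    1.71 -0.12]
d [ 0.48   -0.4876  0.0036] w [ -9.62 -12.37 -75.77]
```

```bash
python3 -m pendant '[{"dx":0.48,"dy":-0.487,"dz":0.0,"wx":-10,"wy":-12.5,"wz":-76,"hand":-1},{"dx":0.48,"dy":-0.487,"dz":0.0,"wx":-10,"wy":-12.5,"wz":-76,"hand":-1},{"dx":0.48,"dy":-0.487,"dz":0.0,"wx":-10,"wy":-12.5,"wz":-76,"hand":-1},{"dx":0.48,"dy":-0.487,"dz":0.0,"wx":-10,"wy":-12.5,"wz":-76,"hand":-1},{"dx":0.48,"dy":-0.487,"dz":0.0,"wx":-10,"wy":-12.5,"wz":-76,"hand":-1},{"dx":0.48,"dy":-0.487,"dz":0.0,"wx":-10,"wy":-12.5,"wz":-76,"hand":-1},{"dx":0.48,"dy":-0.487,"dz":0.0,"wx":-10,"wy":-12.5,"wz":-76,"hand":-1},{"dx":0.48,"dy":-0.487,"dz":0.0,"wx":-10,"wy":-12.5,"wz":-76,"hand":-1},{"dx":0.48,"dy":-0.487,"dz":0.0,"wx":-10,"wy":-12.5,"wz":-76,"hand":-1},{"dx":0.48,"dy":-0.487,"dz":0.0,"wx":-10,"wy":-12.5,"wz":-76,"hand":-1},{"dx":0.48,"dy":-0.487,"dz":0.0,"wx":-10,"wy":-12.5,"wz":-76,"hand":-1},{"dx":0.48,"dy":-0.487,"dz":0.0,"wx":-10,"wy":-12.5,"wz":-76,"hand":-1},{"dx":0.48,"dy":-0.487,"dz":0.0,"wx":-10,"wy":-12.5,"wz":-76,"hand":-1},{"dx":0.48,"dy":-0.487,"dz":0.0,"wx":-10,"wy":-12.5,"wz":-76,"hand":-1},{"dx":0.48,"dy":-0.487,"dz":0.0,"wx":-10,"wy":-12.5,"wz":-76,"hand":-1},{"dx":0.48,"dy":-0.487,"dz":0.0,"wx":-10,"wy":-12.5,"wz":-76,"hand":-1},{"dx":0.48,"dy":-0.487,"dz":0.0,"wx":-10,"wy":-12.5,"wz":-76,"hand":-1},{"dx":0.48,"dy":-0.487,"dz":0.0,"wx":-10,"wy":-12.5,"wz":-76,"hand":-1},{"dx":0.48,"dy":-0.487,"dz":0.0,"wx":-10,"wy":-12.5,"wz":-76,"hand":-1}]'; python3 -c "
from h import *
st(); rel([.499,-.02,.36],15); rel([.499,-.02,.14],15)"
```

```text
time: 3.17
tool_pos: [0.4992, -0.0189, 0.3711]
tool_rot: [0.092, 0.699, 0.703, -0.091]
contact_force: [-0.5, -0.0, 0.9]
gripper_width: -0.002
3.17 [ 0.4992 -0.0189  0.3711] [ 0.092  0.699  0.703 -0.091] F [-0.46 -0.05  0.89] w -0.0 [-0.04 -0.29  1.71 -0.26  1.7  -0.09]
d [ 0.0017 -0.0003  0.011 ] w [ 0.16 -0.13  0.35]
d [ 0.0582 -0.0005  0.2236] w [ 0.16 -0.13  0.35]
```

```bash
python3 -m pendant '[{"dx":0.015,"dy":0,"dz":0.056,"wx":0,"wy":0,"wz":0,"hand":-1},{"dx":0.023,"dy":0,"dz":0.09,"wx":0,"wy":0,"wz":0,"hand":-1},{"dx":0.033,"dy":0,"dz":0.125,"wx":0,"wy":0,"wz":0,"hand":-1},{"dx":0.042,"dy":0,"dz":0.16,"wx":0,"wy":0,"wz":0,"hand":-1},{"dx":0.051,"dy":0,"dz":0.195,"wx":0,"wy":0,"wz":0,"hand":-1},{"dx":0.058,"dy":0,"dz":0.223,"wx":0,"wy":0,"wz":0,"hand":-1},{"dx":0.058,"dy":0,"dz":0.223,"wx":0,"wy":0,"wz":0,"hand":-1},{"dx":0.058,"dy":0,"dz":0.223,"wx":0,"wy":0,"wz":0,"hand":-1}]'; python3 -c "
from h import *
st(); rel([.499,-.02,.09],15)
im,d=cams.grab_frame('scene'); cv2.imwrite('pics/s2.png',cv2.resize(im[130:310,180:360,::-1],(600,600)))"
```

```text
time: 3.83
tool_pos: [0.4981, -0.0218, 0.1399]
tool_rot: [0.091, 0.7, 0.702, -0.092]
contact_force: [0.7, 0.5, 0.5]
gripper_width: -0.001
3.83 [ 0.4981 -0.0218  0.1399] [ 0.091  0.7    0.702 -0.092] F [0.74 0.46 0.52] w -0.0 [-0.05 -0.16  1.99 -0.27  1.31  0.02]
d [0.0146 0.001  0.0478] w [-0.03 -0.13  0.18]
```

View pics/s2.png

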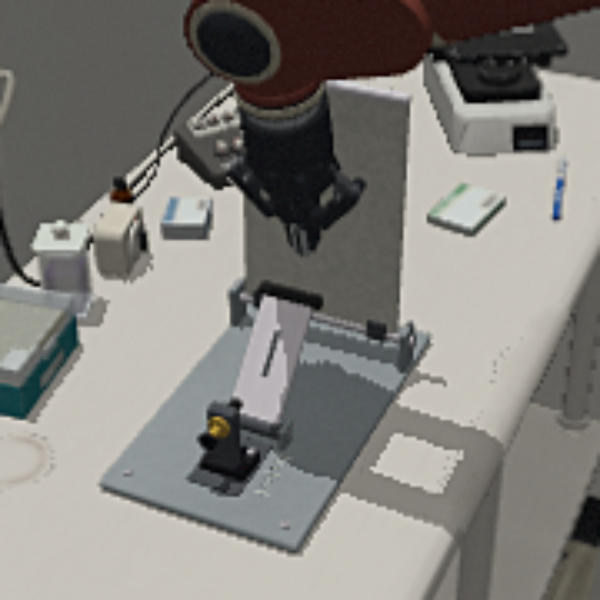

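The closed fingers (tip at about 305,250) hang between the board and the leg's rubber bar (288,295), clear of both. I'll go down behind the bar.

```bash
python3 -m pendant '[{"dx":0.007,"dy":0,"dz":0.022,"wx":0,"wy":0,"wz":0,"hand":-1},{"dx":0.013,"dy":0,"dz":0.043,"wx":0,"wy":0,"wz":0,"hand":-1},{"dx":0.013,"dy":0,"dz":0.048,"wx":0,"wy":0,"wz":0,"hand":-1},{"dx":0.013,"dy":0,"dz":0.048,"wx":0,"wy":0,"wz":0,"hand":-1}]'; python3 -c "
from h import *
st();
c=np.array([.011,.108])
for p in ([.499,.0,.095],[.499,.03,.11],[.499,.06,.117],[.499,.08,.118]): rel(p,15); rel(p,0)"
```

```text
time: 4.22
tool_pos: [0.5, -0.0209, 0.0922]
tool_rot: [0.093, 0.7, 0.703, -0.09]
contact_force: [-0.2, 0.5, 0.8]
gripper_width: 0.002
4.22 [ 0.5    -0.0209  0.0922] [ 0.093  0.7    0.703 -0.09 ] F [-0.16  0.51  0.79] w 0.0 [-0.05 -0.1   2.02 -0.28  1.22  0.05]
d [ 0.0195 -0.0009 -0.008 ] w [ 0.21 -0.13  0.19]
d [ 0.0195 -0.0009 -0.008 ] w [ 0.18 14.87  0.22]
d [ 0.0446 -0.0008 -0.0302] w [ 0.21 -0.13  0.19]
d [ 0.0446 -0.0008 -0.0302] w [ 0.18 14.87  0.22]
d [ 0.0718 -0.0006 -0.0447] w [ 0.21 -0.13  0.19]
d [ 0.0718 -0.0006 -0.0447] w [ 0.18 14.87  0.22]
d [ 0.0909 -0.0005 -0.0508] w [ 0.21 -0.13  0.19]
d [ 0.0909 -0.0005 -0.0508] w [ 0.18 14.87  0.22]
```

```bash
python3 -m pendant '[{"dx":0.006,"dy":0,"dz":0,"wx":0,"wy":0,"wz":0,"hand":-1},{"dx":0.009,"dy":0,"dz":-0.002,"wx":0,"wy":0,"wz":0,"hand":-1},{"dx":0.013,"dy":0,"dz":-0.008,"wx":0,"wy":0,"wz":0,"hand":-1},{"dx":0.017,"dy":0,"dz":-0.015,"wx":0,"wy":0,"wz":0,"hand":-1},{"dx":0.0225,"dy":0,"dz":-0.021,"wx":0,"wy":0,"wz":0,"hand":-1},{"dx":0.028,"dy":0,"dz":-0.027,"wx":0,"wy":0,"wz":0,"hand":-1},{"dx":0.034,"dy":0,"dz":-0.032,"wx":0,"wy":0,"wz":0,"hand":-1},{"dx":0.040,"dy":0,"dz":-0.037,"wx":0,"wy":0,"wz":0,"hand":-1},{"dx":0.046,"dy":0,"dz":-0.042,"wx":0,"wy":0,"wz":0,"hand":-1},{"dx":0.052,"dy":0,"dz":-0.046,"wx":0,"wy":0,"wz":0,"hand":-1},{"dx":0.052,"dy":0,"dz":-0.046,"wx":0,"wy":0,"wz":0,"hand":-1}]'; python3 -c "
from h import *
st()
im,d=cams.grab_frame('scene'); cv2.imwrite('pics/s3.png',cv2.resize(im[130:310,180:360,::-1],(600,600)))"
```

```text
time: 5.13
tool_pos: [0.4993, 0.0434, 0.1226]
tool_rot: [0.092, 0.699, 0.703, -0.09]
contact_force: [-0.2, -0.4, 0.3]
gripper_width: 0.0
5.13 [0.4993 0.0434 0.1226] [ 0.092  0.699  0.703 -0.09 ] F [-0.15 -0.37  0.27] w 0.0 [ 0.08 -0.12  1.98 -0.27  1.3   0.15]
```

View pics/s3.png

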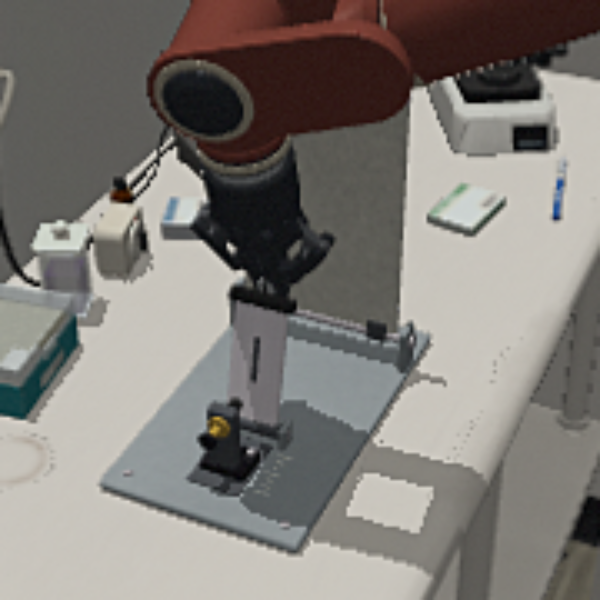

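The leg is nearly upright, with the fingers behind the bar at (262,290). From here I'll go in small steps and watch the force.

```bash
python3 -m pendant '[{"dx":0.006,"dy":0,"dz":-0.003,"wx":0,"wy":0,"wz":0,"hand":-1},{"dx":0.012,"dy":0,"dz":-0.006,"wx":0,"wy":0,"wz":0,"hand":-1},{"dx":0.017,"dy":0,"dz":-0.009,"wx":0,"wy":0,"wz":0,"hand":-1},{"dx":0.021,"dy":0,"dz":-0.0105,"wx":0,"wy":0,"wz":0,"hand":-1},{"dx":0.025,"dy":0,"dz":-0.012,"wx":0,"wy":0,"wz":0,"hand":-1},{"dx":0.028,"dy":0,"dz":-0.013,"wx":0,"wy":0,"wz":0,"hand":-1},{"dx":0.028,"dy":0,"dz":-0.013,"wx":0,"wy":0,"wz":0,"hand":-1}]'
python3 -m pendant '[{"dx":0.0015,"dy":0,"dz":-0.0005,"wx":0,"wy":0,"wz":0,"hand":-1},{"dx":0.003,"dy":0,"dz":-0.001,"wx":0,"wy":0,"wz":0,"hand":-1}]'
python3 -m pendant '[{"dx":0.0015,"dy":0,"dz":-0.0005,"wx":0,"wy":0,"wz":0,"hand":-1},{"dx":0.003,"dy":0,"dz":-0.001,"wx":0,"wy":0,"wz":0,"hand":-1}]'
```

```text
time: 5.77
tool_pos: [0.4991, 0.0728, 0.1275]
tool_rot: [0.092, 0.699, 0.703, -0.09]
contact_force: [-0.5, 0.0, -0.6]
gripper_width: 0.004
time: 5.93
tool_pos: [0.4991, 0.0752, 0.1278]
tool_rot: [0.092, 0.7, 0.703, -0.091]
contact_force: [-0.1, 0.1, -0.7]
gripper_width: -0.001
time: 6.1
tool_pos: [0.4991, 0.0784, 0.1281]
tool_rot: [0.092, 0.7, 0.703, -0.091]
contact_force: [0.7, -0.6, -1.0]
gripper_width: 0.002
```

```bash
for i in 1; do python3 -m pendant '[{"dx":0.001,"dy":0,"dz":-0.0003,"wx":0,"wy":0,"wz":0,"hand":-1},{"dx":0.002,"dy":0,"dz":-0.0006,"wx":0,"wy":0,"wz":0,"hand":-1}]' | sed -n '2p;4p'; python3 -m pendant '[{"dx":0.001,"dy":0,"dz":-0.0003,"wx":0,"wy":0,"wz":0,"hand":-1},{"dx":0.002,"dy":0,"dz":-0.0006,"wx":0,"wy":0,"wz":0,"hand":-1}]' | sed -n '2p;4p'; done
```

```text
tool_pos: [0.4991, 0.0805, 0.1282]
contact_force: [0.1, 0.0, -0.1]
tool_pos: [0.4991, 0.0826, 0.1282]
contact_force: [-0.2, -0.5, -1.1]
```

```bash
python3 -m pendant '[{"dx":0.001,"dy":0,"dz":-0.0003,"wx":0,"wy":0,"wz":0,"hand":-1},{"dx":0.002,"dy":0,"dz":-0.0006,"wx":0,"wy":0,"wz":0,"hand":-1}]' | sed -n '2p;4p'; python3 -m pendant '[{"dx":0.001,"dy":0,"dz":-0.0003,"wx":0,"wy":0,"wz":0,"hand":-1},{"dx":0.002,"dy":0,"dz":-0.0006,"wx":0,"wy":0,"wz":0,"hand":-1}]' | sed -n '2p;4p'
```

```text
tool_pos: [0.4991, 0.0848, 0.1283]
contact_force: [-0.0, -0.6, -0.4]
tool_pos: [0.499, 0.0868, 0.1284]
contact_force: [0.2, -0.4, -0.9]
```

```bash
python3 -m pendant '[{"dx":0.001,"dy":0,"dz":0,"wx":0,"wy":0,"wz":0,"hand":-1},{"dx":0.002,"dy":0,"dz":0,"wx":0,"wy":0,"wz":0,"hand":-1}]' | sed -n '2p;4p'; python3 -m pendant '[{"dx":0.001,"dy":0,"dz":0,"wx":0,"wy":0,"wz":0,"hand":-1},{"dx":0.002,"dy":0,"dz":0,"wx":0,"wy":0,"wz":0,"hand":-1}]' | sed -n '2p;4p'
```

```text
tool_pos: [0.4991, 0.0888, 0.128]
contact_force: [-0.8, -0.3, 0.4]
tool_pos: [0.4991, 0.0907, 0.1275]
contact_force: [-0.5, 0.6, 1.3]
```

```bash
python3 -m pendant '[{"dx":0.001,"dy":0,"dz":0,"wx":0,"wy":0,"wz":0,"hand":-1},{"dx":0.002,"dy":0,"dz":0,"wx":0,"wy":0,"wz":0,"hand":-1}]' | sed -n '2p;4p'; python3 -m pendant '[{"dx":0.001,"dy":0,"dz":0,"wx":0,"wy":0,"wz":0,"hand":-1},{"dx":0.002,"dy":0,"dz":0,"wx":0,"wy":0,"wz":0,"hand":-1}]' | sed -n '2p;4p'
```

```text
tool_pos: [0.4991, 0.0927, 0.1269]
contact_force: [-0.1, -0.7, 0.6]
tool_pos: [0.499, 0.0946, 0.1263]
contact_force: [-0.3, -0.4, 0.4]
```

```bash
python3 -m pendant '[{"dx":0.001,"dy":0,"dz":0,"wx":0,"wy":0,"wz":0,"hand":-1},{"dx":0.002,"dy":0,"dz":0,"wx":0,"wy":0,"wz":0,"hand":-1}]' | sed -n '2p;4p'; python3 -m pendant '[{"dx":0.001,"dy":0,"dz":0,"wx":0,"wy":0,"wz":0,"hand":-1},{"dx":0.002,"dy":0,"dz":0,"wx":0,"wy":0,"wz":0,"hand":-1}]' | sed -n '2p;4p'
```

```text
tool_pos: [0.499, 0.0965, 0.1258]
contact_force: [-0.7, -0.4, 0.4]
tool_pos: [0.499, 0.0984, 0.1252]
contact_force: [-0.1, -0.8, 0.3]
```

```bash
python3 -m pendant '[{"dx":0.001,"dy":0,"dz":0,"wx":0,"wy":0,"wz":0,"hand":-1},{"dx":0.002,"dy":0,"dz":0,"wx":0,"wy":0,"wz":0,"hand":-1}]' | sed -n '2p;4p'
```

```text
tool_pos: [0.499, 0.1004, 0.1247]
contact_force: [-0.3, -1.3, 0.4]
```

```bash
python3 -m pendant '[{"dx":0.001,"dy":0,"dz":0,"wx":0,"wy":0,"wz":0,"hand":-1},{"dx":0.002,"dy":0,"dz":0,"wx":0,"wy":0,"wz":0,"hand":-1}]' | sed -n '2p;4p'
```

```text
tool_pos: [0.499, 0.1023, 0.1242]
contact_force: [-0.2, -0.2, 0.6]
```

```bash
python3 -m pendant '[{"dx":0.001,"dy":0,"dz":0,"wx":0,"wy":0,"wz":0,"hand":-1},{"dx":0.002,"dy":0,"dz":0,"wx":0,"wy":0,"wz":0,"hand":-1}]' | sed -n '2p;4p'
```

```text
tool_pos: [0.4989, 0.1043, 0.1237]
contact_force: [-0.3, -0.3, 0.5]
```

```bash
python3 -m pendant '[{"dx":0.001,"dy":0,"dz":0,"wx":0,"wy":0,"wz":0,"hand":-1},{"dx":0.002,"dy":0,"dz":0,"wx":0,"wy":0,"wz":0,"hand":-1}]' | sed -n '2p;4p'; python3 -c "
from h import *
st()
im,d=cams.grab_frame('scene'); cv2.imwrite('pics/s4.png',cv2.resize(im[180:290,200:310,::-1],(600,600)))"
```

```text
tool_pos: [0.4989, 0.1062, 0.1232]
contact_force: [-0.1, 0.0, 0.6]
8.43 [0.4989 0.1062 0.1232] [ 0.092  0.7    0.703 -0.09 ] F [-0.09  0.01  0.62] w -0.0 [ 0.2  -0.07  1.94 -0.26  1.33  0.27]
```

View pics/s4.png

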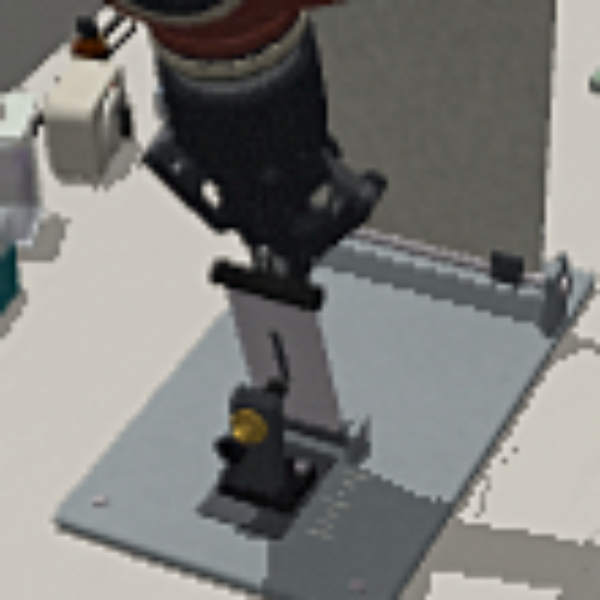

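The leg now leans past upright (bar at 268,285) and is still moving with the fingers. It hasn't met the stop yet, so I'll keep feeling.

```bash
python3 -m pendant '[{"dx":0.001,"dy":0,"dz":0,"wx":0,"wy":0,"wz":0,"hand":-1},{"dx":0.002,"dy":0,"dz":0,"wx":0,"wy":0,"wz":0,"hand":-1}]' | sed -n '2p;4p'
```

```text
tool_pos: [0.4989, 0.1081, 0.1227]
contact_force: [0.1, -0.2, 0.5]
```

```bash
python3 -m pendant '[{"dx":0.001,"dy":0,"dz":0,"wx":0,"wy":0,"wz":0,"hand":-1},{"dx":0.002,"dy":0,"dz":0,"wx":0,"wy":0,"wz":0,"hand":-1}]' | sed -n '2p;4p'
```

```text
tool_pos: [0.499, 0.11, 0.1222]
contact_force: [-0.0, -1.3, 0.1]
```

```bash
python3 -m pendant '[{"dx":0.001,"dy":0,"dz":0,"wx":0,"wy":0,"wz":0,"hand":-1},{"dx":0.002,"dy":0,"dz":0,"wx":0,"wy":0,"wz":0,"hand":-1}]' | sed -n '2p;4p'
```

```text
tool_pos: [0.4989, 0.112, 0.1217]
contact_force: [0.7, -0.6, 0.5]
```

```bash
python3 -m pendant '[{"dx":0.001,"dy":0,"dz":0,"wx":0,"wy":0,"wz":0,"hand":-1},{"dx":0.002,"dy":0,"dz":0,"wx":0,"wy":0,"wz":0,"hand":-1}]' | sed -n '2p;4p'
```

```text
tool_pos: [0.4989, 0.1139, 0.1211]
contact_force: [1.0, -0.6, 0.3]
```

```bash
python3 -m pendant '[{"dx":0.001,"dy":0,"dz":0,"wx":0,"wy":0,"wz":0,"hand":-1},{"dx":0.002,"dy":0,"dz":0,"wx":0,"wy":0,"wz":0,"hand":-1}]' | sed -n '2p;4p'
```

```text
tool_pos: [0.4989, 0.1158, 0.1206]
contact_force: [-0.7, -0.6, -0.8]
```

```bash
python3 -m pendant '[{"dx":0.001,"dy":0,"dz":0,"wx":0,"wy":0,"wz":0,"hand":-1},{"dx":0.002,"dy":0,"dz":0,"wx":0,"wy":0,"wz":0,"hand":-1}]' | sed -n '2p;4p'
```

```text
tool_pos: [0.4989, 0.1178, 0.12]
contact_force: [0.1, 0.2, -0.4]
```

```bash
python3 -m pendant '[{"dx":0.001,"dy":0,"dz":0,"wx":0,"wy":0,"wz":0,"hand":-1},{"dx":0.002,"dy":0,"dz":0,"wx":0,"wy":0,"wz":0,"hand":-1}]' | sed -n '2p;4p'
```

```text
tool_pos: [0.4988, 0.1191, 0.1196]
contact_force: [0.3, -5.3, 0.4]
```

```bash
python3 -m pendant '[{"dx":0.001,"dy":0,"dz":0,"wx":0,"wy":0,"wz":0,"hand":-1},{"dx":0.002,"dy":0,"dz":0,"wx":0,"wy":0,"wz":0,"hand":-1}]' | sed -n '2p;4p'
```

```text
tool_pos: [0.4988, 0.1199, 0.1194]
contact_force: [-0.1, -9.5, 1.4]
```

```bash
python3 -m pendant '[{"dx":0.001,"dy":0,"dz":0,"wx":0,"wy":0,"wz":0,"hand":-1},{"dx":0.002,"dy":0,"dz":0,"wx":0,"wy":0,"wz":0,"hand":-1}]' | sed -n '2p;4p'
```

```text
tool_pos: [0.4989, 0.1205, 0.1192]
contact_force: [-0.9, -15.0, 4.2]
```

Contact at TCP y≈0.119: the force climbed 5, 9.5, then 15 N over the three steps, more than 4 N for over 0.2 s. I'll ease off now and lift clear.

```bash
python3 -m pendant '[{"dx":-0.001,"dy":0,"dz":0,"wx":0,"wy":0,"wz":0,"hand":-1},{"dx":-0.003,"dy":0,"dz":0,"wx":0,"wy":0,"wz":0,"hand":-1}]' | sed -n '2p;4p'; python3 -m pendant '[{"dx":-0.002,"dy":0,"dz":0,"wx":0,"wy":0,"wz":0,"hand":-1},{"dx":-0.006,"dy":0,"dz":0,"wx":0,"wy":0,"wz":0,"hand":-1},{"dx":-0.016,"dy":0,"dz":0,"wx":0,"wy":0,"wz":0,"hand":-1},{"dx":-0.03,"dy":0,"dz":0,"wx":0,"wy":0,"wz":0,"hand":-1},{"dx":-0.03,"dy":0,"dz":-0.04,"wx":0,"wy":0,"wz":0,"hand":-1},{"dx":-0.03,"dy":0,"dz":-0.08,"wx":0,"wy":0,"wz":0,"hand":-1},{"dx":-0.03,"dy":0,"dz":-0.12,"wx":0,"wy":0,"wz":0,"hand":-1},{"dx":-0.03,"dy":0,"dz":-0.16,"wx":0,"wy":0,"wz":0,"hand":-1},{"dx":-0.03,"dy":0,"dz":-0.2,"wx":0,"wy":0,"wz":0,"hand":-1},{"dx":-0.03,"dy":0,"dz":-0.23,"wx":0,"wy":0,"wz":0,"hand":-1},{"dx":-0.03,"dy":0,"dz":-0.23,"wx":0,"wy":0,"wz":0,"hand":-1}]' | sed -n '1,4p'
python3 - <<'E'
from h import *
st()
im,d=cams.grab_frame("scene"); P=cloud("scene",im,d); Q=P[d>0]
cv2.imwrite('pics/s5.png',cv2.resize(im[130:310,180:360,::-1],(600,600)))
b=Q[(Q[:,0]>.43)&(Q[:,0]<.57)&(Q[:,1]<-.03)&(Q[:,1]>-.12)&(Q[:,2]>.1)&(Q[:,2]<.285)]
A=np.polyfit(b[:,2],b[:,1],1);print('board lean',np.degrees(np.arctan(A[0])),len(b),'face y .1,.29',np.polyval(A,[.1,.29]))
l=Q[(abs(Q[:,0]-.499)<.028)&(Q[:,1]>.08)&(Q[:,1]<.17)&(Q[:,2]>.09)&(Q[:,2]<.16)];print('leg',len(l)); print(np.percentile(l[:,1],[2,50,98]),np.percentile(l[:,2],[2,50,98]))
A=np.polyfit(l[:,2],l[:,1],1);print('leg deg past upright',np.degrees(np.arctan(A[0])))
rel([.499,-.125,.37],0);rel([.499,-.125,.37],-15)
E
```

```text
tool_pos: [0.4988, 0.1194, 0.1195]
contact_force: [-0.2, -2.3, -0.2]
time: 11.07
tool_pos: [0.5006, 0.1519, 0.3585]
tool_rot: [0.096, 0.7, 0.703, -0.084]
contact_force: [0.1, -0.0, 1.2]
11.07 [0.5006 0.1519 0.3585] [ 0.096  0.7    0.703 -0.084] F [ 0.1  -0.02  1.16] w 0.0 [ 0.28 -0.18  1.65 -0.25  1.73  0.25]
board lean -1.8521038966527128 2293 face y .1,.29 [-0.05259285 -0.0587368 ]
leg 209
[0.1257114  0.13950013 0.14816617] [0.0926927  0.12664217 0.14473525]
leg deg past upright 19.590456939372398
d [-0.2711 -0.0022  0.0552] w [ 0.65 14.69  0.25]
d [-0.2711 -0.0022  0.0552] w [ 0.62 29.69  0.34]
```

View pics/s5.png

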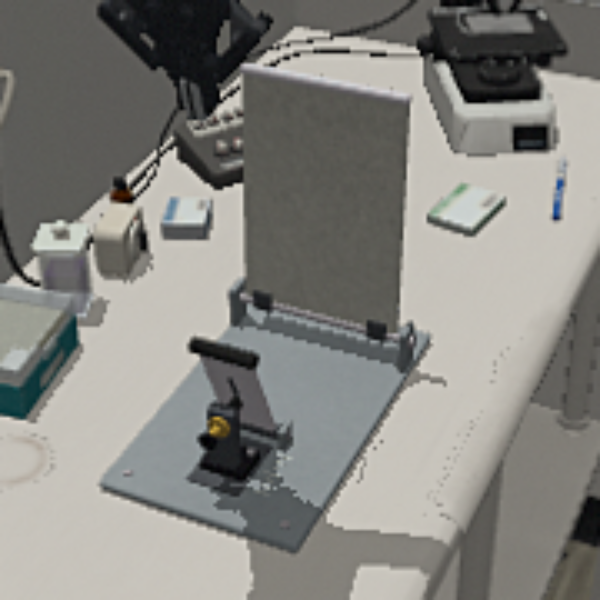

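The leg stands about 20° past upright by the stop (bar at 225,352) and the board is untouched. Next I'll cross over the board to its back side.

```bash
python3 -m pendant '[{"dx":-0.27,"dy":-0.002,"dz":0.055,"wx":0.6,"wy":14.7,"wz":0.3,"hand":-1},{"dx":-0.27,"dy":-0.002,"dz":0.055,"wx":0.6,"wy":14.7,"wz":0.3,"hand":-1},{"dx":-0.27,"dy":-0.002,"dz":0.055,"wx":0.6,"wy":14.7,"wz":0.3,"hand":-1},{"dx":-0.27,"dy":-0.002,"dz":0.055,"wx":0.6,"wy":14.7,"wz":0.3,"hand":-1},{"dx":-0.27,"dy":-0.002,"dz":0.055,"wx":0.6,"wy":14.7,"wz":0.3,"hand":-1},{"dx":-0.27,"dy":-0.002,"dz":0.055,"wx":0.6,"wy":14.7,"wz":0.3,"hand":-1},{"dx":-0.27,"dy":-0.002,"dz":0.055,"wx":0.6,"wy":14.7,"wz":0.3,"hand":-1},{"dx":-0.27,"dy":-0.002,"dz":0.055,"wx":0.6,"wy":14.7,"wz":0.3,"hand":-1},{"dx":-0.27,"dy":-0.002,"dz":0.055,"wx":0.6,"wy":14.7,"wz":0.3,"hand":-1},{"dx":-0.27,"dy":-0.002,"dz":0.055,"wx":0.6,"wy":14.7,"wz":0.3,"hand":-1}]'; python3 -c "
from h import *
rel([.499,-.125,.25])"
```

```text
time: 11.95
tool_pos: [0.4971, -0.1242, 0.3641]
tool_rot: [-0.003, 0.708, 0.706, -0.004]
contact_force: [-0.3, 0.5, 0.1]
gripper_width: -0.0
d [-0.0006  0.003   0.1141] w [-0.54  0.08 -0.12]
```

```bash
python3 -m pendant '[{"dx":0,"dy":0.002,"dz":0.04,"wx":0,"wy":0,"wz":0,"hand":-1},{"dx":0,"dy":0.002,"dz":0.08,"wx":0,"wy":0,"wz":0,"hand":-1},{"dx":0,"dy":0.002,"dz":0.116,"wx":0,"wy":0,"wz":0,"hand":-1},{"dx":0,"dy":0.002,"dz":0.116,"wx":0,"wy":0,"wz":0,"hand":-1},{"dx":0.02,"dy":0.002,"dz":0.116,"wx":0,"wy":0,"wz":0,"hand":-1},{"dx":0.035,"dy":0.002,"dz":0.116,"wx":0,"wy":0,"wz":0,"hand":-1},{"dx":0.039,"dy":0.002,"dz":0.116,"wx":0,"wy":0,"wz":0,"hand":-1},{"dx":0.039,"dy":0.002,"dz":0.116,"wx":0,"wy":0,"wz":0,"hand":-1}]'
python3 -m pendant '[{"dx":0.002,"dy":0,"dz":0,"wx":0,"wy":0,"wz":0,"hand":-1},{"dx":0.004,"dy":0,"dz":0,"wx":0,"wy":0,"wz":0,"hand":-1}]'
python3 -m pendant '[{"dx":0.002,"dy":0,"dz":0,"wx":0,"wy":0,"wz":0,"hand":-1},{"dx":0.004,"dy":0,"dz":0,"wx":0,"wy":0,"wz":0,"hand":-1}]'
```

```text
time: 12.62
tool_pos: [0.4995, -0.0846, 0.2513]
tool_rot: [-0.001, 0.707, 0.708, -0.003]
contact_force: [0.5, 0.5, -0.4]
gripper_width: -0.002
time: 12.78
tool_pos: [0.4992, -0.0821, 0.2504]
tool_rot: [-0.001, 0.708, 0.706, -0.003]
contact_force: [0.1, -0.2, -0.1]
gripper_width: -0.002
time: 12.95
tool_pos: [0.4989, -0.0784, 0.2497]
tool_rot: [-0.001, 0.708, 0.706, -0.004]
contact_force: [0.2, -0.7, 1.0]
gripper_width: -0.005
```

```bash
python3 -m pendant '[{"dx":0.001,"dy":0,"dz":0,"wx":0,"wy":0,"wz":0,"hand":-1},{"dx":0.002,"dy":0,"dz":0,"wx":0,"wy":0,"wz":0,"hand":-1},{"dx":0.003,"dy":0,"dz":0,"wx":0,"wy":0,"wz":0,"hand":-1},{"dx":0.004,"dy":0,"dz":0,"wx":0,"wy":0,"wz":0,"hand":-1}]'|sed -n '2p;4p'
```

```text
tool_pos: [0.4988, -0.074, 0.2493]
contact_force: [0.3, -2.4, -0.1]
```

```bash
python3 -m pendant '[{"dx":0.001,"dy":0,"dz":0,"wx":0,"wy":0,"wz":0,"hand":-1},{"dx":0.002,"dy":0,"dz":0,"wx":0,"wy":0,"wz":0,"hand":-1},{"dx":0.003,"dy":0,"dz":0,"wx":0,"wy":0,"wz":0,"hand":-1},{"dx":0.004,"dy":0,"dz":0,"wx":0,"wy":0,"wz":0,"hand":-1}]'|sed -n '2p;4p'
```

```text
tool_pos: [0.4988, -0.0698, 0.2493]
contact_force: [0.2, -0.8, -0.1]
```

```bash
python3 -m pendant '[{"dx":0.0015,"dy":0,"dz":0,"wx":0,"wy":0,"wz":0,"hand":-1},{"dx":0.003,"dy":0,"dz":0,"wx":0,"wy":0,"wz":0,"hand":-1},{"dx":0.0045,"dy":0,"dz":0,"wx":0,"wy":0,"wz":0,"hand":-1},{"dx":0.006,"dy":0,"dz":0,"wx":0,"wy":0,"wz":0,"hand":-1}]'|sed -n '2p;4p'
```

```text
tool_pos: [0.4988, -0.0637, 0.2493]
contact_force: [-0.6, -1.5, 0.2]
```

```bash
python3 -m pendant '[{"dx":0.002,"dy":0,"dz":0,"wx":0,"wy":0,"wz":0,"hand":-1},{"dx":0.004,"dy":0,"dz":0,"wx":0,"wy":0,"wz":0,"hand":-1},{"dx":0.006,"dy":0,"dz":0,"wx":0,"wy":0,"wz":0,"hand":-1},{"dx":0.008,"dy":0,"dz":0,"wx":0,"wy":0,"wz":0,"hand":-1}]'|sed -n '2p;4p'
```

```text
tool_pos: [0.4987, -0.0556, 0.249]
contact_force: [-0.5, -1.1, 0.0]
```

```bash
python3 -m pendant '[{"dx":0.003,"dy":0,"dz":0,"wx":0,"wy":0,"wz":0,"hand":-1},{"dx":0.006,"dy":0,"dz":0,"wx":0,"wy":0,"wz":0,"hand":-1},{"dx":0.009,"dy":0,"dz":0,"wx":0,"wy":0,"wz":0,"hand":-1},{"dx":0.012,"dy":0,"dz":0,"wx":0,"wy":0,"wz":0,"hand":-1},{"dx":0.015,"dy":0,"dz":0,"wx":0,"wy":0,"wz":0,"hand":-1},{"dx":0.018,"dy":0,"dz":0,"wx":0,"wy":0,"wz":0,"hand":-1},{"dx":0.021,"dy":0,"dz":0,"wx":0,"wy":0,"wz":0,"hand":-1},{"dx":0.024,"dy":0,"dz":0,"wx":0,"wy":0,"wz":0,"hand":-1},{"dx":0.027,"dy":0,"dz":0,"wx":0,"wy":0,"wz":0,"hand":-1},{"dx":0.03,"dy":0,"dz":0,"wx":0,"wy":0,"wz":0,"hand":-1}]'|sed -n '2p;4p'; python3 -c "
from h import *
im,d=cams.grab_frame('scene'); cv2.imwrite('pics/s6.png',cv2.resize(im[130:310,180:360,::-1],(600,600)))"
```

```text
tool_pos: [0.4989, -0.0255, 0.2492]
contact_force: [-0.3, -1.3, -0.5]
```

View pics/s6.png

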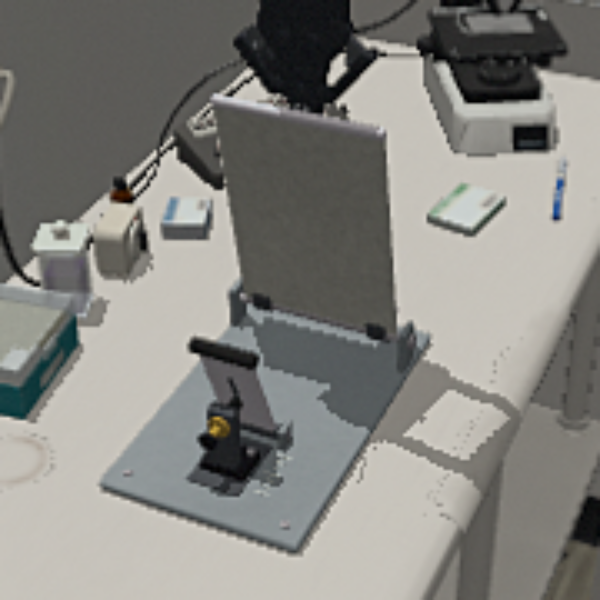

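The board is tipping with the fingers behind its top edge (315,105), at low force. I'll continue to about 63°.

```bash
python3 -m pendant '[{"dx":0.003,"dy":0,"dz":0,"wx":0,"wy":0,"wz":0,"hand":-1},{"dx":0.006,"dy":0,"dz":0,"wx":0,"wy":0,"wz":0,"hand":-1},{"dx":0.009,"dy":0,"dz":0,"wx":0,"wy":0,"wz":0,"hand":-1},{"dx":0.012,"dy":0,"dz":0,"wx":0,"wy":0,"wz":0,"hand":-1},{"dx":0.015,"dy":0,"dz":0.001,"wx":0,"wy":0,"wz":0,"hand":-1},{"dx":0.018,"dy":0,"dz":0.001,"wx":0,"wy":0,"wz":0,"hand":-1},{"dx":0.021,"dy":0,"dz":0.001,"wx":0,"wy":0,"wz":0,"hand":-1},{"dx":0.024,"dy":0,"dz":0.001,"wx":0,"wy":0,"wz":0,"hand":-1},{"dx":0.027,"dy":0,"dz":0.002,"wx":0,"wy":0,"wz":0,"hand":-1},{"dx":0.03,"dy":0,"dz":0.002,"wx":0,"wy":0,"wz":0,"hand":-1},{"dx":0.033,"dy":0,"dz":0.002,"wx":0,"wy":0,"wz":0,"hand":-1},{"dx":0.036,"dy":0,"dz":0.002,"wx":0,"wy":0,"wz":0,"hand":-1},{"dx":0.039,"dy":0,"dz":0.003,"wx":0,"wy":0,"wz":0,"hand":-1},{"dx":0.042,"dy":0,"dz":0.003,"wx":0,"wy":0,"wz":0,"hand":-1},{"dx":0.045,"dy":0,"dz":0.003,"wx":0,"wy":0,"wz":0,"hand":-1}]'|sed -n '1,2p;4p'; python3 -m pendant '[{"dx":0.002,"dy":0,"dz":0,"wx":0,"wy":0,"wz":0,"hand":-1},{"dx":0.004,"dy":0,"dz":0,"wx":0,"wy":0,"wz":0,"hand":-1},{"dx":0.006,"dy":0,"dz":0.001,"wx":0,"wy":0,"wz":0,"hand":-1},{"dx":0.008,"dy":0,"dz":0.001,"wx":0,"wy":0,"wz":0,"hand":-1},{"dx":0.01,"dy":0,"dz":0.002,"wx":0,"wy":0,"wz":0,"hand":-1},{"dx":0.012,"dy":0,"dz":0.002,"wx":0,"wy":0,"wz":0,"hand":-1}]'|sed -n '1,2p;4p'
cat >> h.py <<'E'
def board():
    im,d=cams.grab_frame("scene"); P=cloud("scene",im,d); Q=P[d>0]; t=sensors.state()['time']
    b=Q[(((Q[:,0]>.43)&(Q[:,0]<.46))|((Q[:,0]>.54)&(Q[:,0]<.57)))&(Q[:,1]<.2)&(Q[:,1]>-.045)&(Q[:,2]>.08)&(Q[:,2]<.285)]
    if len(b)<20: print('few',len(b)); return im
    c=b-b.mean(0); v=np.linalg.svd(c[:,1:],full_matrices=False)[2][0]; print(round(t,2),'board slope',round(np.degrees(np.arctan2(abs(v[1]),abs(v[0]))),1),len(b),'max y',b[:,1].max())
    return im
E
python3 -c "
from h import *
board()"
```

```text
time: 16.42
tool_pos: [0.4989, 0.0195, 0.2459]
contact_force: [0.8, 0.1, -0.4]
time: 16.92
tool_pos: [0.4988, 0.0313, 0.2437]
contact_force: [-1.1, -0.4, -0.3]
16.97 board slope 63.9 702 max y 0.06288409127084849
```

```bash
python3 -m pendant '[{"dx":0,"dy":0,"dz":-0.002,"wx":0,"wy":0,"wz":0,"hand":-1},{"dx":0,"dy":0,"dz":-0.002,"wx":0,"wy":0,"wz":0,"hand":-1},{"dx":0,"dy":0,"dz":-0.002,"wx":0,"wy":0,"wz":0,"hand":-1},{"dx":0,"dy":0,"dz":-0.002,"wx":0,"wy":0,"wz":0,"hand":-1}]'|sed -n '1,2p;4p'; python3 -c "
from h import *
board()"
```

```text
time: 17.3
tool_pos: [0.499, 0.031, 0.2461]
contact_force: [0.2, 0.1, -0.1]
17.35 board slope 61.2 627 max y 0.07287125268690575
```

```bash
python3 -m pendant '[{"dx":0,"dy":0,"dz":-0.02,"wx":0,"wy":0,"wz":0,"hand":-1},{"dx":0,"dy":0,"dz":-0.05,"wx":0,"wy":0,"wz":0,"hand":-1},{"dx":0,"dy":0,"dz":-0.08,"wx":0,"wy":0,"wz":0,"hand":-1},{"dx":0,"dy":0,"dz":-0.1,"wx":0,"wy":0,"wz":0,"hand":-1},{"dx":0,"dy":0,"dz":-0.1,"wx":0,"wy":0,"wz":0,"hand":-1}]'|sed -n '1,2p;4p'; python3 -c "
from h import *
board()"
```

```text
time: 17.77
tool_pos: [0.5015, 0.0312, 0.3522]
contact_force: [-0.7, -0.2, 0.4]
17.82 board slope 56.6 532 max y 0.09071469127814102
```

The board is now sinking slowly on its damped hinge (about 10°/s), and the expected landing force is well under the limit. I'll keep clear and watch.

```bash
python3 -m pendant '[{"dx":-0.03,"dy":0,"dz":-0.02,"wx":0,"wy":0,"wz":0,"hand":-1},{"dx":-0.06,"dy":0,"dz":-0.02,"wx":0,"wy":0,"wz":0,"hand":-1},{"dx":-0.09,"dy":0,"dz":-0.02,"wx":0,"wy":0,"wz":0,"hand":-1},{"dx":-0.12,"dy":0,"dz":-0.02,"wx":0,"wy":0,"wz":0,"hand":-1},{"dx":-0.12,"dy":0,"dz":-0.02,"wx":0,"wy":0,"wz":0,"hand":-1},{"dx":-0.12,"dy":0,"dz":-0.02,"wx":0,"wy":0,"wz":0,"hand":-1},{"dx":-0.12,"dy":0,"dz":-0.02,"wx":0,"wy":0,"wz":0,"hand":-1},{"dx":-0.12,"dy":0,"dz":-0.02,"wx":0,"wy":0,"wz":0,"hand":-1},{"dx":-0.12,"dy":0,"dz":-0.02,"wx":0,"wy":0,"wz":0,"hand":-1},{"dx":-0.12,"dy":0,"dz":-0.02,"wx":0,"wy":0,"wz":0,"hand":-1},{"dx":-0.12,"dy":0,"dz":-0.02,"wx":0,"wy":0,"wz":0,"hand":-1},{"dx":-0.12,"dy":0,"dz":-0.02,"wx":0,"wy":0,"wz":0,"hand":-1}]'|sed -n '1,2p;4p'; python3 -c "
from h import *
board()"
```

```text
time: 18.82
tool_pos: [0.4997, -0.0881, 0.3664]
contact_force: [-0.0, 0.1, -0.5]
18.87 board slope 36.2 82 max y 0.14712951719785727
```

```bash
python3 -m pendant '[{"dx":0,"dy":0,"dz":0,"wx":0,"wy":0,"wz":0,"hand":-1},{"dx":0,"dy":0,"dz":0,"wx":0,"wy":0,"wz":0,"hand":-1},{"dx":0,"dy":0,"dz":0,"wx":0,"wy":0,"wz":0,"hand":-1},{"dx":0,"dy":0,"dz":0,"wx":0,"wy":0,"wz":0,"hand":-1},{"dx":0,"dy":0,"dz":0,"wx":0,"wy":0,"wz":0,"hand":-1},{"dx":0,"dy":0,"dz":0,"wx":0,"wy":0,"wz":0,"hand":-1},{"dx":0,"dy":0,"dz":0,"wx":0,"wy":0,"wz":0,"hand":-1},{"dx":0,"dy":0,"dz":0,"wx":0,"wy":0,"wz":0,"hand":-1},{"dx":0,"dy":0,"dz":0,"wx":0,"wy":0,"wz":0,"hand":-1},{"dx":0,"dy":0,"dz":0,"wx":0,"wy":0,"wz":0,"hand":-1},{"dx":0,"dy":0,"dz":0,"wx":0,"wy":0,"wz":0,"hand":-1},{"dx":0,"dy":0,"dz":0,"wx":0,"wy":0,"wz":0,"hand":-1}]'|sed -n '1,2p;4p'; python3 -c "
from h import *
board()"
```

```text
time: 19.87
tool_pos: [0.4996, -0.0886, 0.3663]
contact_force: [0.9, -0.8, 0.2]
19.92 board slope 27.4 304 max y 0.1703324025229469
```

```bash
python3 -m pendant '[{"dx":0,"dy":0,"dz":0,"wx":0,"wy":0,"wz":0,"hand":-1},{"dx":0,"dy":0,"dz":0,"wx":0,"wy":0,"wz":0,"hand":-1},{"dx":0,"dy":0,"dz":0,"wx":0,"wy":0,"wz":0,"hand":-1},{"dx":0,"dy":0,"dz":0,"wx":0,"wy":0,"wz":0,"hand":-1},{"dx":0,"dy":0,"dz":0,"wx":0,"wy":0,"wz":0,"hand":-1},{"dx":0,"dy":0,"dz":0,"wx":0,"wy":0,"wz":0,"hand":-1},{"dx":0,"dy":0,"dz":0,"wx":0,"wy":0,"wz":0,"hand":-1},{"dx":0,"dy":0,"dz":0,"wx":0,"wy":0,"wz":0,"hand":-1},{"dx":0,"dy":0,"dz":0,"wx":0,"wy":0,"wz":0,"hand":-1},{"dx":0,"dy":0,"dz":0,"wx":0,"wy":0,"wz":0,"hand":-1},{"dx":0,"dy":0,"dz":0,"wx":0,"wy":0,"wz":0,"hand":-1},{"dx":0,"dy":0,"dz":0,"wx":0,"wy":0,"wz":0,"hand":-1}]'|sed -n '1,2p;4p'; python3 -c "
from h import *
im=board(); cv2.imwrite('pics/s7.png',cv2.resize(im[130:310,180:360,::-1],(600,600)))"
```

```text
time: 20.92
tool_pos: [0.4996, -0.0886, 0.3663]
contact_force: [0.7, 0.1, -0.1]
20.97 board slope 27.4 310 max y 0.16905196579420623
```

View pics/s7.png

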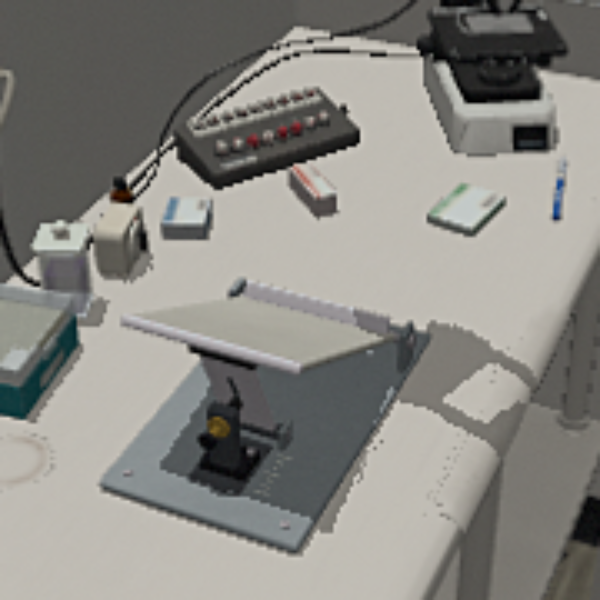

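The board rests on the bar (228,352) at about 27° and doesn't change over a second. Geometry predicts about 29° for the leg on its stop. The arm is clear and the loose things haven't moved, so I'm handing in.

```bash
python3 -c "
from plant import job
print(job.job_done())"
```

```text
the job is handed in; nothing more can be done
None
```

The stand is set up and handed in at about 21 s of robot time. The leg is on its stop and the board rests on it at about 27°. The system gave no verdict.

- **Leg:** I pushed it up and over with closed fingers in 2 mm steps. It met the stop at about 20° past upright. I had sent three small steps together, so the push built up through 5 and 9.5 to 15 N before I backed off. That is firmer than the light touch you asked for. It stayed under the 20 N limit on the leg. By the lever ratio I estimate about 40 N at the stop, against its 50 N limit. I could not measure that force directly.
- **Board:** I pushed it from behind with no reading above 2.4 N, down to a slope of about 63°. From there it sank on its damped hinge. I did not hold it on the way down. I estimated the landing force as well under the 35 N limit but did not measure it.
- **Last checks:** The board slope read 27.4° in two looks 1 s apart, so it is at rest. Geometry predicts about 29° with the leg on its stop, a difference of 1.5°. The bar looked to be in the same place as before the board came down. The arm was well clear. The tissue box and slide pack looked undisturbed, but the tape roll was outside my last pictures. I could not measure the final force between leg and stop; the geometry says the board's weight holds the leg against it.

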